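# Sweep the bits off the drawer box into its open drawer and push it shut

## Task

Use your fingertips to sweep the carabiner, the whistle and the padlock across the white top of the low wooden drawer box and over its open front edge into the open drawer below; do not pick any of them up. When all three lie in the drawer, push the drawer fully shut with your fingers. Leave the wax tin standing on the box and everything else on the bench where it is.

Things in the scene. Friction and masses are not known exactly. Their poses are not given: they have to be found in the camera images.
- drawer_box: low wooden drawer box fixed to the bench, 260 mm deep (its x) by 266 mm wide (its y); white flat top 70 mm above the bench, bordered by a wooden lip 8 mm high, 27 mm broad along the two sides and 6 mm broad along the back; the front edge (its -x side) has no lip. Origin: centre of the underside, on the bench. Its x axis points from the front to the back, z up. On the top, the free area runs from x = -130 to +127 mm and y = -106 to +106 mm in this frame.
- front_edge (a point): middle of the open front edge of the white top, at the height of the top (70 mm above the bench), 130 mm to the front of the box's origin; axes as the box
- drawer (a joint): how far the drawer is pulled out of the box's front, in m: 0 = fully shut (its front flush with the box's front), starts at 0.105 to 0.125, stop at 0.14. It slides straight along the box's x axis, with about 1.5 N of friction, and stays where it is left
- drawer_front (a point): centre of the drawer's flat outer front face (232 mm wide, from 4 to 54 mm above the bench, no handle; panel 12 mm thick); moves with the drawer; axes as the box, so the face looks along -x and +x is the direction to push it shut
- drawer_floor (a point): centre of the drawer's inner floor, 10 mm above the bench; inside 184 mm (x) by 212 mm (y), side and back walls up to 46 mm above the bench; moves with the drawer; axes as the box. What falls just past the front edge lands in its front part
- carabiner_mid (a point): steel carabiner lying flat on the white top, oval with a blue gate, 54 by 32 mm and 9 mm thick, about 45 g; the point is its middle, half-way up; x along its length
- whistle_mid (a point): red plastic whistle lying on the white top on its flat side, 40 by 20 mm and 16 mm high, about 15 g; the point lies mid-way along it, half-way up; x along its length
- padlock_mid (a point): small brass padlock with steel shackle lying flat on the white top, 45 by 30 mm and 13 mm thick, about 80 g; the point is its middle, half-way up; x along its length, to the shackle
- wax_tin: round wax tin with a green lid, 48 mm across, 22 mm high, standing on the white top near its back; origin at the centre of its underside
- cup: orange collapsible silicone cup standing on the bench, 82 mm across the rim, 62 mm high; origin at the centre of its underside
- jar: glass jar with a steel twist cap standing on the bench, 76 mm across, 100 mm high; origin at the centre of its underside
- shoe_horn: dark wooden shoe horn lying on the bench, 210 mm long, 40 mm wide, 8 mm high; origin near the middle of its length, on the underside; x along it, to the broad end
- boot_brush: wooden boot brush on its black bristles on the bench, 140 by 45 mm, 42 mm high; origin at the centre of its underside; x along its length
- flashlight: flashlight lying on the bench, aluminium with a black head, 120 mm long, 34 mm high; origin mid-way along, at the bench; x along it, to the head
There are look-alikes about, which are no part of the job. What is shaped like the part that bears carabiner_mid but pink or purple is not meant.

How it is judged:
By the outcome, as a careful person would: the job done as asked, in the order asked, and still so for the second after the job is handed in, with the robot touching nothing.
It also fails if it takes over 67 s, if anything falls off the work surface, if the arm or the gripper's body presses on something with over 40 N, if the wrist force passes 120 N, or if a joint passes its speed limit or range.

## Robot

A 6-joint arm with a two-finger parallel gripper is mounted at the origin on the work surface. World frame = base frame: x ahead of the robot, y to its left, z up, the work surface at z = 0. Lengths are in m, angles in rad, forces in N, time in s.
With the tool pointing down it reaches from about 0.375 to 0.9 m from the base axis. Payload 3.1 kg.
Tool frame: the origin (TCP) lies midway between the tips of the shut fingers; the grasp point (between the pads) lies 19 mm behind it (robot.grasp_offset is the distance from the TCP to the grasp point, in m); z points along the fingers, x is the direction in which the jaws open and shut, and the axes are right-handed (so a half turn about z gives the same grasp; the last joint's range is limited). The gripper opens to 87 mm and grips with 3 to 60 N. Pads are 19 mm wide; open, the fingers measure 117 mm over their backs; the gripper's body (75 mm by 190 mm) begins 51 mm behind the grasp point.
Start: joints at [-1.331, 0.527, 1.433, -0, 1.181, -0.178], TCP at [0.254, -0.571, 0.223] pointing down, gripper open.
Joint ranges: [-3.08, 3.08], [-0.75, 2.2], [0.22, 2.44], [-1.43, 4.57], [0, 2.65], [-2.85, 2.85]. Speed limits (rad/s): [2.79, 2.79, 3.14, 3.14, 3.14, 3.14].

## Interface

Orientations are given as a unit quaternion [w, x, y, z].
In Python, from rig import robot gives the robot as it stands.
- The arm moves only by the shell command python3 -m pendant 'ROWS'. ROWS is a JSON object of lists of equal length, an entry for each row: "slide": the shift along the tool's x, y, z in m, a list of three; "spin": the turn about the tool's z in rad; "gripper": the finger opening in m, from 0 to 0.087. A call has exactly 10 rows; each row is the pose to reach, as a shift and turn from the pose commanded when the call began, along the tool's axes at that moment; what a row does not reach only later rows make up. A row lasts 1/8 s, in which the tool goes at most 62.5 mm and 10.7 degrees, less where a joint would pass 70% of its speed; a pose out of reach is approached as far as the arm can. A call with a gripper value outside its range is refused whole. The fingers move at their own pace and stop on an object; the grip force is fixed at half the most. Time passes only in rows, so rows that repeat a pose let the fingers close, or fill a call up. It gives the time, the measured TCP pose, the force and the opening at its end, in the units of the state.
- robot.get_state(): the state, without advancing time (a new reading comes with each control period).
- robot.camera(name): name is "scene" or "top" or "wrist"; returns a dict with "image" (400x640x3 uint8, red, green, blue), "z_map" (400x640 float32, m along the optical axis (not along the pixel's ray), 0 where there is no reading), "fx", "fy", "cx", "cy" (pixels), "k1" (the pictures are not rectified: a ray, as slopes to the right and down, at radius r is drawn at 1 + k1 r^2 times it, then the intrinsics apply), "R" (3x3) and "t" (3): a world point X has camera coordinates R X + t. Camera axes: x right, y down, z forward; pixel columns grow to the right and rows downward; lengths in m; the calibration is good to about 2 mm. A picture is of the moment at which its call begins.
- robot.close_job(): hands the job in, once; it reports no verdict.
Trained networks look in a picture, given as the dict that the camera call returned (one of the last four; its "shot" number tells which), for a name from the list of things; names that differ only in an ending like _2 or _b are one class to them, and where a whole thing is asked for, a point or a joint stands for the part that bears it (a point fixed in the world has none). Each returns a list of dicts, best first, with "score" (0 to 1); they miss things now and then, are a little off and sometimes report something else, mostly with a low value. They report only what shows in the picture. A call takes as long as a camera call. They do not tell look-alikes from the thing itself.
- robot.recognise(picture, name): "rect" ([left, top, right, bottom] in pixels, round what is visible of it).
- robot.silhouettes(picture, name): "mask" (400x640 bool, what is visible of it) and "rect" ([left, top, right, bottom] in pixels, round what is visible of it).
- robot.landmark_of(picture, name): "position" ([row, column] in pixels: a listed point, or the origin of a listed thing).
The state is a dict: "clock": time; "qpos": joint angles; "dq": joint speeds; "joint_efforts": joint torques, N m; "eef_pos": TCP position; "orientation": TCP orientation; "wrist_force": force on the tool from outside, world axes, zero at the start; "moment": the same for the moment, N m; "gripper_width": opening from 0.0 (shut) to 1.0 (fully open).
Only numpy, scipy, OpenCV 4.12 (cv2) and the standard library are available. Lean on these libraries where they do the work, as an engineer would, in place of code of your own. Each camera call takes 0.05 s, during which the arm holds its last target. There are 200 camera calls.

## Working session

There is one attempt and no reset: what is moved stays moved. The work goes in short steps, Python scripts to look and compute and a shell command to move; the robot and the scene stay as the last step left them, time stands still between calls to the robot, and variables do not carry over. Pictures are saved under pics/ and viewed, about 8 in all and at most 12, crops included, and the job is handed in when it is done.

```bash
mkdir -p pics; cat > h.py <<'E'
import numpy as np, cv2
from rig import robot
def ray(c,uv):
    d=np.array([(uv[0]-c['cx'])/c['fx'],(uv[1]-c['cy'])/c['fy']]); s=d.copy()
    for _ in range(20): s=d/(1+c['k1']*(s@s))
    return np.array([s[0],s[1],1.])
def at_z(c,uv,z):
    R=np.array(c['R']);t=np.array(c['t']); o=-R.T@t; d=R.T@ray(c,uv)
    return o+d*(z-o[2])/d[2]
def depth(c,uv):
    R=np.array(c['R']);t=np.array(c['t']);z=c['z_map'][int(uv[1]),int(uv[0])]
    return R.T@(ray(c,uv)*z-t)
def save(c,n,crop=None,k=1):
    im=cv2.cvtColor(c['image'],cv2.COLOR_RGB2BGR)
    if crop: im=im[crop[1]:crop[3],crop[0]:crop[2]]
    cv2.imwrite('pics/'+n,cv2.resize(im,None,fx=k,fy=k,interpolation=cv2.INTER_CUBIC))
E
python3 - <<'E'
from h import *
c=robot.camera('top'); save(c,'top0.png')
s=robot.camera('scene'); save(s,'scene0.png')
H={'carabiner_mid':.0745,'whistle_mid':.078,'padlock_mid':.0765,'front_edge':.07,'drawer_front':.029,'drawer_floor':.01,'drawer_box':0,'wax_tin':.07}
for n,z in H.items():
    for d in robot.landmark_of(c,n)[:3]:
        p=d['position']; print(n,round(d['score'],2),np.round(p,0),np.round(at_z(c,(p[1],p[0]),z),3))
print(robot.get_state()['clock'],robot.get_state()['orientation'])
E
```

```text
carabiner_mid 0.51 [140. 311.] [ 0.765 -0.041  0.075]
carabiner_mid 0.42 [143. 275.] [0.767 0.063 0.075]
whistle_mid 0.65 [204. 375.] [ 0.56  -0.192  0.078]
whistle_mid 0.55 [205. 306.] [ 0.579 -0.003  0.078]
padlock_mid 0.43 [232. 295.] [0.508 0.036 0.077]
front_edge 0.72 [201. 330.] [ 0.584 -0.069  0.07 ]
drawer_front 0.57 [206. 376.] [ 0.563 -0.203  0.029]
drawer_front 0.46 [248. 442.] [ 0.42  -0.372  0.029]
drawer_floor 0.79 [210. 334.] [ 0.569 -0.084  0.01 ]
drawer_floor 0.62 [192. 253.] [0.65  0.144 0.01 ]
drawer_floor 0.26 [210. 448.] [ 0.528 -0.416  0.01 ]
drawer_box 0.75 [210. 289.] [0.586 0.047 0.   ]
wax_tin 0.66 [193. 258.] [0.631 0.125 0.07 ]
0.5 [-3.38543974e-05  8.38646598e-01 -5.44675942e-01 -3.83193401e-05]
```

View pics/top0.png

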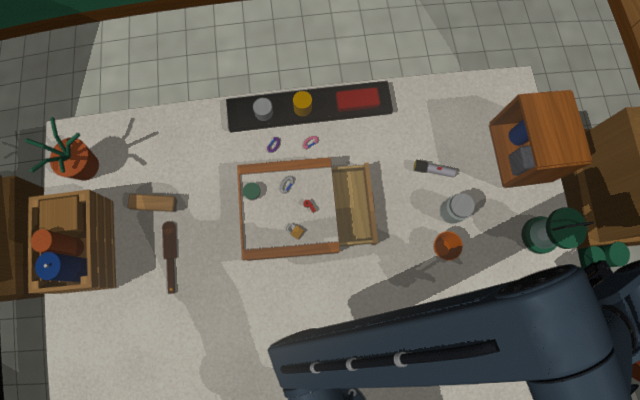

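View pics/scene0.png

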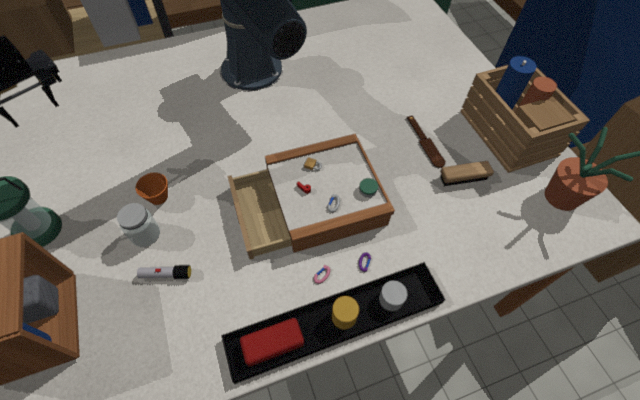

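Top view (640x400): there are three carabiner shapes, at (287,184) silver/blue on the white top, (274,144) purple on the bench and (311,142) pink on the bench. The target is (287,184). The whistle is at (310,205), the padlock at (296,231) and the wax tin at (252,190). The drawer opens to the right of the picture, towards world -y.

```bash
cat >> h.py <<'E'
def cloud(c):
    v,u=np.mgrid[0:400,0:640]; d=np.stack([(u-c['cx'])/c['fx'],(v-c['cy'])/c['fy']],-1); s=d
    for _ in range(20): s=d/(1+c['k1']*(s**2).sum(-1,keepdims=True))
    P=np.concatenate([s,np.ones((400,640,1))],-1)*c['z_map'][...,None]
    P=(P-np.array(c['t']))@np.array(c['R']); P[c['z_map']==0]=np.nan; return P
E
python3 - <<'E'
from h import *
c=robot.camera('top'); P=cloud(c); save(c,'crop.png',(220,125,400,270),4)
u0,u1,v0,v1=230,345,155,262
sub=P[v0:v1,u0:u1]; m=(sub[...,2]>.06)&(sub[...,2]<.1)
m=cv2.morphologyEx(m.astype(np.uint8),cv2.MORPH_OPEN,np.ones((3,3)))>0
pts=sub[m][:,:2].astype(np.float32)
r=cv2.minAreaRect(pts); print(r, np.round(cv2.boxPoints(r),3), np.median(sub[m][:,2]))
# objects: non-white by height / network masks
for n in ['carabiner_mid','whistle_mid','padlock_mid','wax_tin','drawer_front']:
    for d in robot.silhouettes(c,n)[:4]:
        q=P[d['mask']]; q=q[~np.isnan(q[:,0])]
        if len(q)<4: continue
        rr=cv2.minAreaRect(q[:,:2].astype(np.float32))
        print(n,round(d['score'],2),d['rect'],np.round(q.mean(0),3),np.round(rr[0],3),np.round(rr[1],3),round(rr[2]))
E
```

```text
((0.5804957747459412, 0.049643903970718384), (0.2654302716255188, 0.26565927267074585), 88.0201416015625) [[ 0.443 -0.078]
 [ 0.709 -0.088]
 [ 0.718  0.178]
 [ 0.452  0.187]] 0.07125872835585481
carabiner_mid 0.66 [281.5, 179.0, 293.8, 193.0] [0.642 0.047 0.078] [0.642 0.046] [0.022 0.047] 53
padlock_mid 0.53 [287.9, 226.2, 306.2, 241.1] [0.51  0.034 0.081] [0.513 0.035] [0.045 0.032] 48
wax_tin 0.53 [247.1, 180.5, 257.9, 202.6] [0.633 0.14  0.092] [0.634 0.141] [0.044 0.043] 18
drawer_front 0.73 [333.7, 164.4, 376.7, 245.2] [ 0.574 -0.142  0.019] [ 0.577 -0.141] [0.121 0.239] 88
```

View pics/crop.png

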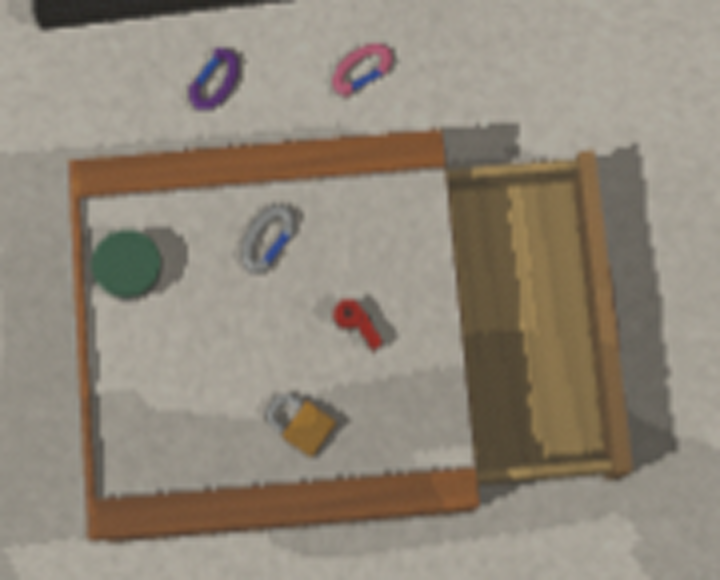

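The crop confirms it: the silver/blue carabiner is on the top at crop (268,238), the whistle at (358,323), the padlock at (305,420) and the tin at (127,263). Purple (215,78) and pink (362,68) are off the box. I'll push with the fingers about 24 mm apart, jaw axis across the push direction.

```bash
cat >> h.py <<'E'
C=np.array([.5805,.0496]); A=np.deg2rad(88.02)
ex=np.array([np.cos(A),np.sin(A)]); ey=np.array([-ex[1],ex[0]])
def tobox(p): d=np.asarray(p)[:2]-C; return np.array([d@ex,d@ey])
def toworld(b): return C+b[0]*ex+b[1]*ey
from scipy.spatial.transform import Rotation as Rt
def st():
    s=robot.get_state(); q=s['orientation']; return s,Rt.from_quat([q[1],q[2],q[3],q[0]]).as_matrix()
def go(bx,by,z):
    s,M=st(); d=np.r_[toworld((bx,by)),z]-s['eef_pos']; x=M[:,0]
    a=np.arctan2(x[1],x[0]); w=np.arctan2(-ey[1],-ey[0]); dw=(w-a+np.pi)%(2*np.pi)-np.pi
    print('slide',np.round(M.T@d,4),'spin',round(-dw,3),'box',np.round(tobox(s['eef_pos']),4),'z',round(s['eef_pos'][2],4),'F',np.round(s['wrist_force'],1),'t',s['clock'])
E
python3 -c "
from h import *
go(.04,-.062,.2)"
```

```text
slide [-0.443  -0.6237  0.0226] spin -1.117 box [-0.6315  0.3047] z 0.2226 F [-0.5  1.1 -0.6] t 0.8
```

```bash
python3 -m pendant '{"slide":[[-0.04,-0.045,0],[-0.08,-0.095,0],[-0.12,-0.145,0],[-0.16,-0.195,0],[-0.2,-0.245,0],[-0.24,-0.295,0],[-0.27,-0.345,0],[-0.3,-0.395,0],[-0.33,-0.445,0],[-0.36,-0.49,0]],"spin":[-0.12,-0.24,-0.36,-0.48,-0.6,-0.72,-0.84,-0.96,-1.08,-1.117],"gripper":[0.024,0.024,0.024,0.024,0.024,0.024,0.024,0.024,0.024,0.024]}'; python3 -c "
from h import *
go(.04,-.062,.2); go(.04,-.062,.15)"
```

```text
clock: 2.05
eef_pos: [0.5568, -0.041, 0.2228]
orientation: [0.0, 1.0, -0.016, 0.001]
wrist_force: [0.6, -0.6, 0.8]
gripper_width: 0.278
slide [ 0.0828 -0.1312  0.0229] spin 0.002 box [-0.0914  0.0206] z 0.2228 F [ 0.6 -0.6  0.8] t 2.05
slide [ 0.0828 -0.1312  0.0729] spin 0.002 box [-0.0914  0.0206] z 0.2228 F [ 0.6 -0.6  0.8] t 2.05
```

```bash
python3 -m pendant '{"slide":[[0.03,-0.045,0.01],[0.06,-0.09,0.02],[0.083,-0.131,0.023],[0.083,-0.131,0.023],[0.083,-0.131,0.023],[0.083,-0.131,0.023],[0.083,-0.131,0.023],[0.083,-0.131,0.023],[0.083,-0.131,0.023],[0.083,-0.131,0.023]],"spin":[0,0,0,0,0,0,0,0,0,0],"gripper":[0.024,0.024,0.024,0.024,0.024,0.024,0.024,0.024,0.024,0.024]}'; python3 - <<'E'
from h import *
c=robot.camera('wrist'); save(c,'w1.png')
for n,z in {'carabiner_mid':.0745,'whistle_mid':.078,'padlock_mid':.0765,'wax_tin':.092,'front_edge':.07}.items():
    for d in robot.silhouettes(c,n)[:3] if n!='front_edge' else []:
        m=d['mask']; v,u=np.nonzero(m); b=np.array([tobox(at_z(c,(a,e),z)) for a,e in list(zip(u,v))[::7]])
        print(n,round(d['score'],2),np.round(d['rect']),'bx',np.round([b[:,0].min(),b[:,0].max()],3),'by',np.round([b[:,1].min(),b[:,1].max()],3))
    for d in robot.landmark_of(c,n)[:2]: p=d['position'];print(n,round(d['score'],2),np.round(p),np.round(tobox(at_z(c,(p[1],p[0]),.07 if n=='wax_tin' else z)),3))
go(.04,-.062,.2)
E
```

```text
clock: 3.3
eef_pos: [0.6429, 0.0851, 0.1996]
orientation: [0.0, 1.0, -0.018, 0.0]
wrist_force: [0.7, -0.8, -0.2]
gripper_width: 0.275
carabiner_mid 0.93 [424. 169. 466. 203.] bx [0.029 0.058] by [-0.201 -0.163]
carabiner_mid 0.73 [293. 215. 336. 248.] bx [-0.015  0.015] by [-0.082 -0.043]
carabiner_mid 0.94 [186. 440.] [ 0.043 -0.179]
carabiner_mid 0.61 [234. 321.] [-0.004 -0.067]
wax_tin 0.68 [276. 100. 338. 160.] bx [0.07  0.116] by [-0.077 -0.03 ]
wax_tin 0.81 [126. 307.] [ 0.098 -0.055]
slide [ 0.0008 -0.0022 -0.0005] spin -0.0 box [ 0.0378 -0.0612] z 0.1995 F [0.4 0.8 0.6] t 3.8
```

View pics/w1.png

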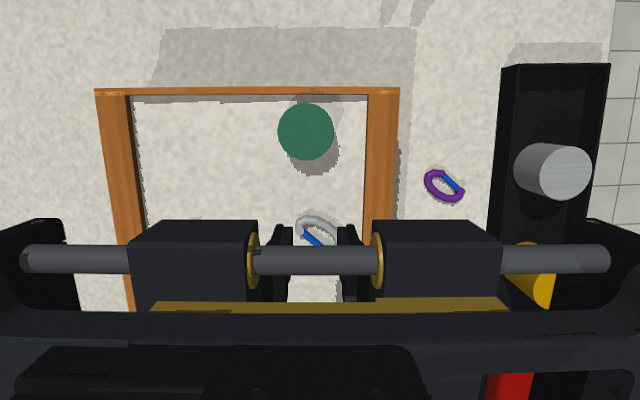

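The wrist view shows the target carabiner between the fingers at (317,231), partly hidden. The tin is at (307,130) and the purple look-alike at (444,186), outside the lip. The landing spot between carabiner and tin is clear, so I'll descend.

```bash
python3 -m pendant '{"slide":[[0,-0.002,0.03],[0,-0.002,0.06],[0,-0.002,0.085],[0,-0.002,0.1],[0,-0.002,0.11],[0,-0.002,0.116],[0,-0.002,0.121],[0,-0.002,0.1255],[0,-0.002,0.1255],[0,-0.002,0.1255]],"spin":[0,0,0,0,0,0,0,0,0,0],"gripper":[0.024,0.024,0.024,0.024,0.024,0.024,0.024,0.024,0.024,0.024]}'; python3 -c "
from h import *
go(-.145,-.062,.074)"
```

```text
clock: 5.05
eef_pos: [0.6433, 0.0872, 0.0743]
orientation: [0.0, 1.0, -0.017, 0.0]
wrist_force: [-0.0, 0.5, 0.4]
gripper_width: 0.277
slide [0.0006 0.1847 0.0003] spin -0.0 box [ 0.0397 -0.0614] z 0.0743 F [-0.   0.5  0.4] t 5.05
```

```bash
python3 -m pendant '{"slide":[[0,0.006,0.001],[0,0.016,0.001],[0,0.028,0.001],[0,0.04,0.001],[0,0.052,0.001],[0,0.064,0.001],[0,0.076,0.001],[0,0.088,0.001],[0,0.1,0.001],[0,0.11,0.001]],"spin":[0,0,0,0,0,0,0,0,0,0],"gripper":[0.024,0.024,0.024,0.024,0.024,0.024,0.024,0.024,0.024,0.024]}'; python3 - <<'E'
from h import *
go(-.145,-.062,.073)
c=robot.camera('scene'); save(c,'s2.png',(210,120,410,270),4)
E
```

```text
clock: 6.3
eef_pos: [0.6392, -0.0235, 0.0731]
orientation: [-0.0, 1.0, -0.018, 0.0]
wrist_force: [0.1, 0.5, 0.2]
gripper_width: 0.278
slide [0.0009 0.0739 0.0001] spin -0.001 box [-0.0711 -0.0612] z 0.0731 F [0.1 0.5 0.2] t 6.3
```

View pics/s2.png

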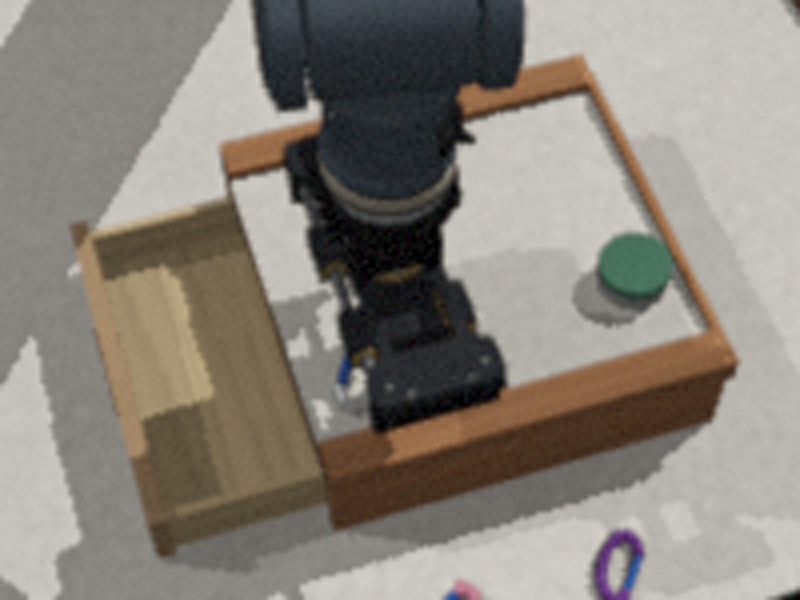

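The carabiner (blue gate at crop (343,372)) is being pushed ahead of the fingers. I'll continue over the edge, then lift.

```bash
python3 -m pendant '{"slide":[[0,0.01,0],[0,0.02,0],[0,0.03,0],[0,0.04,0],[0,0.05,0],[0,0.06,0],[0,0.07,0],[0,0.08,0],[0,0.084,0],[0,0.084,0]],"spin":[0,0,0,0,0,0,0,0,0,0],"gripper":[0.024,0.024,0.024,0.024,0.024,0.024,0.024,0.024,0.024,0.024]}'; python3 -m pendant '{"slide":[[0,0,-0.04],[0,0,-0.09],[-0.02,-0.02,-0.13],[-0.04,-0.04,-0.17],[-0.07,-0.07,-0.2],[-0.1,-0.1,-0.22],[-0.128,-0.13,-0.22],[-0.128,-0.15,-0.22],[-0.128,-0.17,-0.22],[-0.128,-0.19,-0.22]],"spin":[0,0,0,0,0,0,0,0,0,0],"gripper":[0.024,0.024,0.024,0.024,0.024,0.024,0.024,0.024,0.024,0.024]}'; python3 - <<'E'
from h import *
c=robot.camera('scene'); save(c,'s3.png',(210,120,410,270),4)
w=robot.camera('wrist'); save(w,'w3.png')
for cc in (w,c):
  for n,z in {'carabiner_mid':.0745,'whistle_mid':.078,'padlock_mid':.0765}.items():
    for d in robot.silhouettes(cc,n)[:3]:
        v,u=np.nonzero(d['mask']); b=np.array([tobox(at_z(cc,(a,e),z)) for a,e in list(zip(u,v))[::5]])
        print(n,round(d['score'],2),np.round(d['rect']),'bx',np.round([b[:,0].min(),b[:,0].max()],3),'by',np.round([b[:,1].min(),b[:,1].max()],3))
go(.03,.066,.15)
cv2.imwrite('pics/both3.png',np.vstack([cv2.resize(cv2.imread('pics/s3.png'),(480,300)),cv2.resize(cv2.imread('pics/w3.png'),(480,300))]))
E
```

```text
clock: 7.6
eef_pos: [0.6362, -0.107, 0.073]
orientation: [-0.0, 1.0, -0.018, 0.0]
wrist_force: [1.1, -0.8, -0.5]
gripper_width: 0.27
clock: 8.85
eef_pos: [0.5145, 0.0889, 0.2932]
orientation: [-0.0, 1.0, -0.017, 0.0]
wrist_force: [-0.5, -0.1, 0.1]
gripper_width: 0.274
carabiner_mid 0.63 [491. 232. 504. 245.] bx [-0.051 -0.034] by [-0.177 -0.159]
carabiner_mid 0.55 [488. 160. 520. 189.] bx [0.025 0.057] by [-0.188 -0.147]
whistle_mid 0.63 [399. 105. 445. 152.] bx [0.069 0.118] by [-0.082 -0.03 ]
padlock_mid 0.68 [299. 202. 334. 235.] bx [-0.04   0.006] by [0.044 0.088]
carabiner_mid 0.66 [314. 265. 329. 284.] bx [-0.111 -0.078] by [-0.251 -0.216]
carabiner_mid 0.44 [272. 218. 286. 230.] bx [-0.166 -0.14 ] by [-0.099 -0.061]
whistle_mid 0.56 [295. 180. 310. 193.] bx [-0.075 -0.047] by [-0.016  0.021]
whistle_mid 0.54 [229. 135. 395. 257.] bx [-0.242  0.133] by [-0.166  0.135]
padlock_mid 0.47 [305. 158. 322. 169.] bx [-0.037  0.003] by [0.047 0.092]
slide [0.0008 0.0051 0.143 ] spin -0.001 box [0.0351 0.0668] z 0.293 F [0.2 0.3 0.5] t 9.25
```

View pics/both3.png

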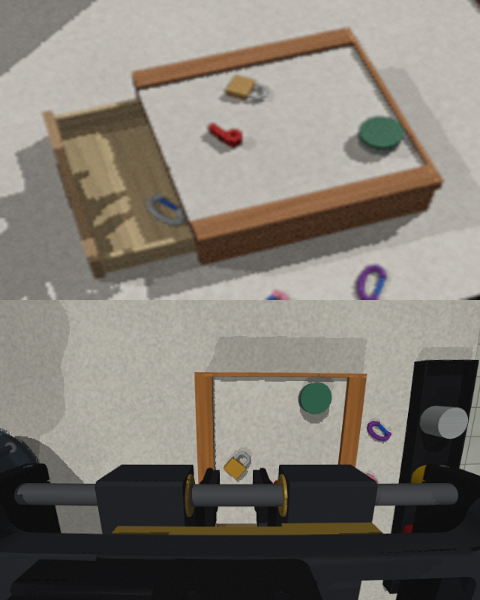

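The carabiner lies in the drawer at (165,208) of the upper picture. Next is the padlock at (240,87), which spans box x -0.040..0.006 and y 0.044..0.088. I'll land behind it.

```bash
python3 -m pendant '{"slide":[[0,0.007,0.04],[0,0.007,0.09],[0,0.007,0.14],[0,0.007,0.17],[0,0.007,0.19],[0,0.007,0.203],[0,0.007,0.212],[0,0.007,0.2195],[0,0.007,0.2195],[0,0.007,0.2195]],"spin":[0,0,0,0,0,0,0,0,0,0],"gripper":[0.024,0.024,0.024,0.024,0.024,0.024,0.024,0.024,0.024,0.024]}'; python3 -m pendant '{"slide":[[0,0.006,0],[0,0.016,0],[0,0.027,0],[0,0.038,0],[0,0.049,0],[0,0.06,0],[0,0.071,0],[0,0.082,0],[0,0.092,0],[0,0.1,0]],"spin":[0,0,0,0,0,0,0,0,0,0],"gripper":[0.024,0.024,0.024,0.024,0.024,0.024,0.024,0.024,0.024,0.024]}'; python3 - <<'E'
from h import *
go(-.155,.067,.073)
c=robot.camera('scene'); print([ (round(d['score'],2),np.round(d['rect'])) for n in ('padlock_mid','whistle_mid') for d in robot.recognise(c,n)[:2]]); save(c,'s4.png',(210,120,410,270),3)
E
```

```text
clock: 10.5
eef_pos: [0.5151, 0.0807, 0.074]
orientation: [0.0, 1.0, -0.017, 0.001]
wrist_force: [0.1, -0.5, 0.7]
gripper_width: 0.274
clock: 11.75
eef_pos: [0.5112, -0.0199, 0.0735]
orientation: [-0.0, 1.0, -0.018, -0.0]
wrist_force: [0.2, 1.3, 1.0]
gripper_width: 0.274
slide [-0.0001  0.0831  0.0005] spin -0.001 box [-0.0719  0.0669] z 0.0735 F [0.2 1.3 1. ] t 11.75
[(0.65, array([274., 165., 282., 174.])), (0.67, array([295., 181., 311., 193.]))]
```

View pics/s4.png

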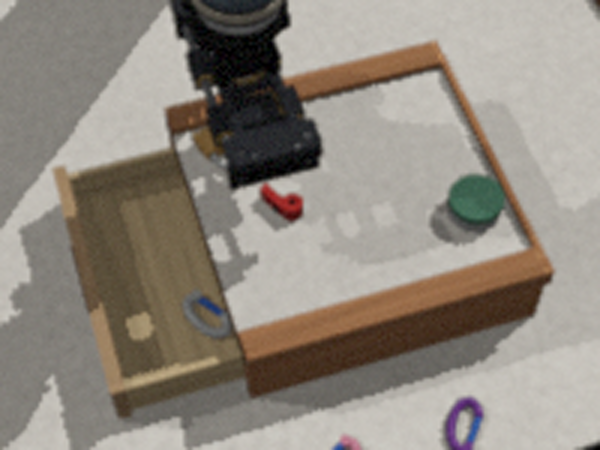

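The padlock is ahead of the fingers at (205,140) and the whistle is undisturbed at (283,200). I'll finish this sweep and then go over behind the whistle.

```bash
python3 -m pendant '{"slide":[[0,0.01,0],[0,0.02,0],[0,0.03,0],[0,0.04,0],[0,0.05,0],[0,0.06,0],[0,0.07,0],[0,0.08,0],[0,0.085,0],[0,0.085,0]],"spin":[0,0,0,0,0,0,0,0,0,0],"gripper":[0.024,0.024,0.024,0.024,0.024,0.024,0.024,0.024,0.024,0.024]}'; python3 -m pendant '{"slide":[[0,0,-0.04],[0,0,-0.08],[0,-0.03,-0.12],[0,-0.08,-0.13],[0,-0.12,-0.13],[0,-0.15,-0.13],[0,-0.18,-0.13],[0,-0.2,-0.13],[0,-0.2,-0.13],[0,-0.2,-0.13]],"spin":[0,0,0,0,0,0,0,0,0,0],"gripper":[0.024,0.024,0.024,0.024,0.024,0.024,0.024,0.024,0.024,0.024]}'; python3 - <<'E'
from h import *
c=robot.camera('scene'); save(c,'s5.png',(210,120,410,270),3)
for n,z in {'whistle_mid':.078}.items():
    for d in robot.silhouettes(c,n)[:2]:
        v,u=np.nonzero(d['mask']); b=np.array([tobox(at_z(c,(a,e),z)) for a,e in zip(u,v)])
        print(n,round(d['score'],2),np.round(d['rect']),'bx',np.round([b[:,0].min(),b[:,0].max()],3),'by',np.round([b[:,1].min(),b[:,1].max()],3))
go(-.028,.003,.15)
E
```

```text
clock: 13.15
eef_pos: [0.5083, -0.1046, 0.0736]
orientation: [-0.0, 1.0, -0.018, 0.0]
wrist_force: [-0.1, 0.0, 0.2]
gripper_width: 0.273
clock: 14.4
eef_pos: [0.515, 0.0954, 0.2035]
orientation: [0.0, 1.0, -0.017, -0.0]
wrist_force: [0.2, 0.3, 0.0]
gripper_width: 0.275
whistle_mid 0.39 [295. 181. 311. 195.] bx [-0.078 -0.045] by [-0.019  0.021]
slide [0.0639 0.0709 0.0535] spin -0.001 box [0.043  0.0668] z 0.2035 F [ 0.2  0.2 -0.3] t 14.5
```

View pics/s5.png

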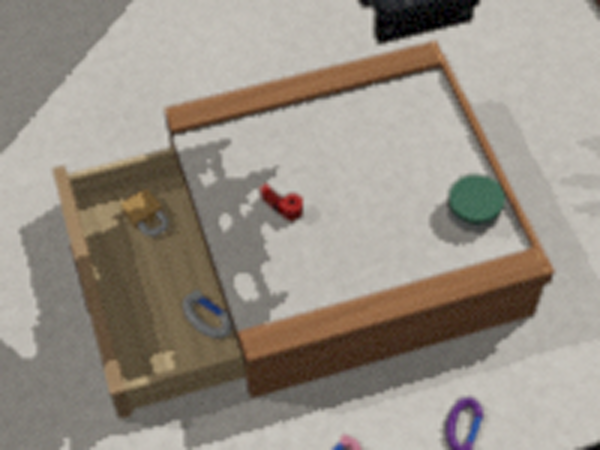

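The padlock (143,210) and carabiner (207,315) are both in the drawer. Last is the whistle at (283,200), with a narrower gap.

```bash
python3 -m pendant '{"slide":[[0.03,0.03,0],[0.066,0.071,0],[0.066,0.071,0.03],[0.066,0.071,0.06],[0.066,0.071,0.09],[0.066,0.071,0.11],[0.066,0.071,0.12],[0.066,0.071,0.126],[0.066,0.071,0.1295],[0.066,0.071,0.1295]],"spin":[0,0,0,0,0,0,0,0,0,0],"gripper":[0.012,0.012,0.012,0.012,0.012,0.012,0.012,0.012,0.012,0.012]}'; python3 -m pendant '{"slide":[[0,0.006,0],[0,0.014,0],[0,0.023,0],[0,0.033,0],[0,0.043,0],[0,0.053,0],[0,0.063,0],[0,0.07,0],[0,0.07,0],[0,0.07,0]],"spin":[0,0,0,0,0,0,0,0,0,0],"gripper":[0.012,0.012,0.012,0.012,0.012,0.012,0.012,0.012,0.012,0.012]}'; python3 - <<'E'
from h import *
go(-.155,.001,.073)
c=robot.camera('scene'); save(c,'s6.png',(210,120,410,270),3)
E
```

```text
clock: 15.75
eef_pos: [0.579, 0.0224, 0.0744]
orientation: [0.0, 1.0, -0.017, 0.0]
wrist_force: [0.1, -0.3, -0.2]
gripper_width: 0.136
clock: 17.0
eef_pos: [0.5762, -0.0474, 0.074]
orientation: [-0.0, 1.0, -0.017, -0.0]
wrist_force: [-0.1, 0.8, -0.1]
gripper_width: 0.141
slide [-0.      0.0579  0.001 ] spin -0.0 box [-0.0971  0.0009] z 0.074 F [-0.1  0.8 -0.1] t 17.0
```

View pics/s6.png

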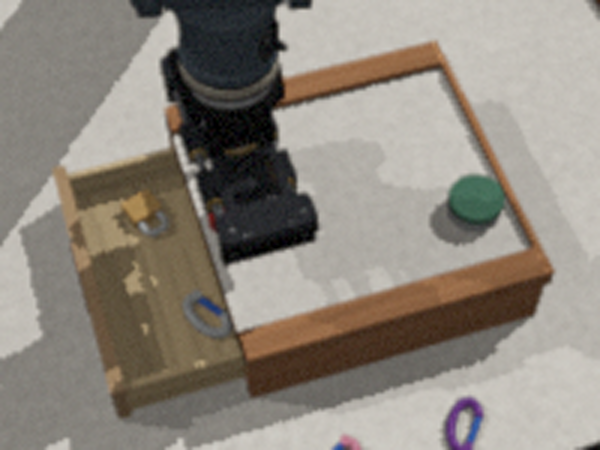

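The whistle (red at (212,218)) is just ahead of the fingers near the edge. I'll push it over, lift, and move out beyond the drawer front.

```bash
python3 -m pendant '{"slide":[[0,0.01,0],[0,0.02,0],[0,0.03,0],[0,0.04,0],[0,0.05,0],[0,0.058,0],[0,0.062,0],[0,0.062,0],[0,0.062,0],[0,0.062,0]],"spin":[0,0,0,0,0,0,0,0,0,0],"gripper":[0.012,0.012,0.012,0.012,0.012,0.012,0.012,0.012,0.012,0.012]}'; python3 -m pendant '{"slide":[[0,0,-0.03],[0,0,-0.06],[0,0.03,-0.08],[0,0.08,-0.08],[0,0.13,-0.08],[0,0.15,-0.08],[0,0.15,-0.08],[0,0.15,-0.08],[0,0.15,-0.08],[0,0.15,-0.08]],"spin":[0,0,0,0,0,0,0,0,0,0],"gripper":[0.024,0.024,0.024,0.024,0.024,0.024,0.024,0.024,0.024,0.024]}'; python3 - <<'E'
from h import *
go(-.28,0,.03)
c=robot.camera('scene'); save(c,'s7.png',(190,110,410,275),3)
t=robot.camera('top'); P=cloud(t)
for cc in (t,c):
  for d in robot.silhouettes(cc,'drawer_front')[:2]:
    v,u=np.nonzero(d['mask']); b=np.array([tobox(at_z(cc,(a,e),.054)) for a,e in list(zip(u,v))[::5]]); print('drawer',d['score'],np.round(np.percentile(b[:,0],[0,1,99]),3))
for n,h in (('jar',.1),('cup',.062)):
  for d in robot.silhouettes(t,n)[:1]:
    q=P[d['mask']]; q=q[q[:,2]>.02]; print(n,d['score'],np.round([tobox(p) for p in (q.min(0),q.max(0))],3))
E
```

```text
clock: 18.3
eef_pos: [0.5741, -0.1091, 0.074]
orientation: [-0.0, 1.0, -0.017, -0.0]
wrist_force: [0.4, 0.5, 0.6]
gripper_width: 0.139
clock: 19.55
eef_pos: [0.569, -0.2581, 0.1541]
orientation: [-0.0, 1.0, -0.017, -0.0]
wrist_force: [-0.5, -0.2, 1.1]
gripper_width: 0.276
slide [ 0.0009 -0.0278  0.1241] spin 0.001 box [-0.3079  0.0008] z 0.1541 F [-0.5 -0.2  1.1] t 19.55
drawer 0.83 [-0.241 -0.241 -0.139]
drawer 0.78 [-0.242 -0.24  -0.134]
cup 0.54 [[-0.473  0.187]
 [-0.243  0.148]]
```

View pics/s7.png

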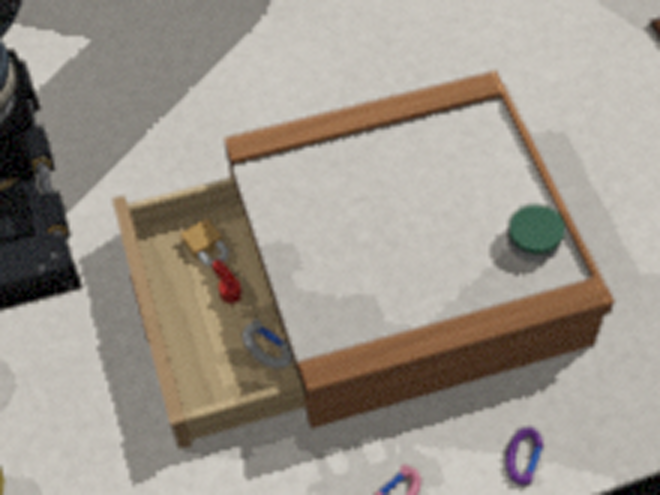

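All three lie in the drawer: padlock (200,237), whistle (227,282), carabiner (267,345). The tin stands at (535,228) and the drawer front is at box x ≈ -0.241. Now I'll push it shut.

```bash
python3 -m pendant '{"slide":[[0,-0.02,0.04],[0,-0.027,0.08],[0,-0.027,0.11],[0,-0.027,0.125],[0,-0.027,0.125],[0,-0.033,0.125],[0,-0.042,0.125],[0,-0.053,0.125],[0,-0.063,0.125],[0,-0.075,0.125]],"spin":[0,0,0,0,0,0,0,0,0,0],"gripper":[0.024,0.024,0.024,0.024,0.024,0.024,0.024,0.024,0.024,0.024]}'; python3 -m pendant '{"slide":[[0,-0.012,0],[0,-0.024,0],[0,-0.036,0],[0,-0.048,0],[0,-0.06,0],[0,-0.07,0],[0,-0.078,0],[0,-0.084,0],[0,-0.087,0],[0,-0.087,0]],"spin":[0,0,0,0,0,0,0,0,0,0],"gripper":[0.024,0.024,0.024,0.024,0.024,0.024,0.024,0.024,0.024,0.024]}'; python3 - <<'E'
from h import *
go(-.1395,0,.03)
E
```

```text
clock: 21.1
eef_pos: [0.572, -0.1842, 0.0296]
orientation: [0.001, 1.0, -0.017, 0.001]
wrist_force: [-0.6, -2.9, 0.7]
gripper_width: 0.277
clock: 22.35
eef_pos: [0.5736, -0.0968, 0.0288]
orientation: [-0.001, 1.0, -0.017, -0.001]
wrist_force: [-0.4, -0.4, -0.3]
gripper_width: 0.277
slide [ 0.0018 -0.0071 -0.0012] spin -0.0 box [-0.1466  0.0018] z 0.0288 F [-0.4 -0.4 -0.3] t 22.35
```

```bash
python3 -m pendant '{"slide":[[0,-0.002,0],[0,-0.004,0],[0,-0.005,0],[0,-0.006,0],[0,-0.007,0],[0,-0.008,0],[0,-0.009,0],[0,-0.01,0],[0,-0.01,0],[0,-0.01,0]],"spin":[0,0,0,0,0,0,0,0,0,0],"gripper":[0.024,0.024,0.024,0.024,0.024,0.024,0.024,0.024,0.024,0.024]}';  python3 - <<'E'
from h import *
go(-.1395,0,.03)
E
```

```text
clock: 23.6
eef_pos: [0.5739, -0.0931, 0.0289]
orientation: [0.003, 1.0, -0.017, -0.001]
wrist_force: [-7.0, -19.7, -2.3]
gripper_width: 0.276
slide [ 0.0016 -0.0033 -0.0011] spin 0.001 box [-0.1428  0.0016] z 0.0289 F [ -7.  -19.7  -2.3] t 23.6
```

Contact force is 20 N with no more travel, so it should be at the stop. I'll back off, lift away and check.

```bash
python3 -m pendant '{"slide":[[0,0.01,0],[0,0.03,0],[0,0.06,0],[0,0.08,-0.03],[0,0.1,-0.08],[0,0.12,-0.13],[0,0.15,-0.17],[0,0.17,-0.2],[0,0.17,-0.2],[0,0.17,-0.2]],"spin":[0,0,0,0,0,0,0,0,0,0],"gripper":[0.024,0.024,0.024,0.024,0.024,0.024,0.024,0.024,0.024,0.024]}';  python3 - <<'E'
from h import *
go(-.3,0,.2)
c=robot.camera('scene'); save(c,'s8.png',(190,110,410,275),3)
t=robot.camera('top'); P=cloud(t)
B=(P[...,:2]-C)@np.stack([ex,ey],1); m=(abs(B[...,1])<.08)&(P[...,2]>.03)&(P[...,2]<.09)&(B[...,0]<-.1)&(B[...,0]>-.26)
print('front-most box/drawer point bx',np.round(np.percentile(B[m][:,0],[0,1,5]),4), m.sum())
for d in robot.silhouettes(t,'wax_tin')[:1]: q=P[d['mask']]; print('tin',tobox(np.nanmean(q,0)))
E
```

```text
clock: 24.85
eef_pos: [0.5681, -0.2564, 0.2278]
orientation: [-0.001, 1.0, -0.017, -0.001]
wrist_force: [-0.4, 0.9, -0.5]
gripper_width: 0.277
slide [ 0.0019 -0.0062  0.0279] spin -0.0 box [-0.3063  0.0018] z 0.2278 F [-0.4  0.9 -0.5] t 24.85
front-most box/drawer point bx [-0.1326 -0.1321 -0.131 ] 647
tin [ 0.09401217 -0.04719214]
```

View pics/s8.png

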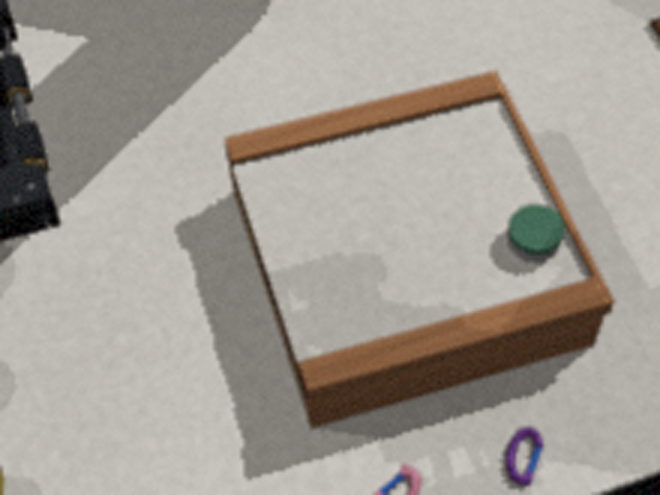

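The drawer is flush with the box front, the tin stands where it was at (535,228), and the top is clear. I'm handing in.

```bash
python3 -c "
from rig import robot
print(robot.close_job())"
```

```text
the job is handed in; nothing more can be done
None
```

I swept the carabiner, then the padlock, then the whistle over the open front edge into the drawer, and pushed the drawer shut. Nothing was picked up, and I handed the job in at about 25 s of the 67 s allowed.

- **In the drawer:** before the push, the scene camera showed all three lying in the drawer.
- **Drawer shut:** the push ended against about 20 N with no more travel. That was 3 mm short of where I reckoned the fingers would stop, which fits fingers a little thicker than I assumed. Afterwards the front-most point near the box front measured about -0.132 m, against -0.130 m for the box front. That agrees with shut within the 2 mm calibration, and the picture shows the front flush.
- **Everything else:** the wax tin stands where it was, and the pink and purple carabiners still lie on the bench. I did not re-measure the cup, jar, shoe horn, brush or flashlight. The fingers did not go near them.
- **Disagreements:** the networks sometimes reported the look-alike carabiners or gave low scores. I settled those by position and colour in the pictures.

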